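# Clear the pile off the laptop

### The job

The laptop is needed: clear the pile of gear off its lid, one thing at a time from the top down (compass, drive, radio battery pack, power bank), and set each thing flat in the tray that fits it: the compass in the small round tray, and the other three in the rectangular trays of their own size, lying lengthwise. Set things down rather than dropping them, and let go of everything.

Things in the scene. Friction and masses are not known exactly. Their poses are not given: they have to be found in the camera images.
- compass: round brass pocket compass, a disc 40 mm in diameter and 16 mm high, about 60 g, with a white dial and dark needle on top; top of the pile, lying on the drive. Origin at the centre of its underside, z up; its yaw does not matter
- drive: portable aluminium drive, a rigid block 70 x 48 x 16 mm (x by y by height), about 80 g; second from the top, lying on the battery pack. Origin at the centre of its underside, x along its long side, z up. Either way round in its tray is right
- battery: mid-grey plastic radio battery pack with three brass contacts on top, a rigid block 94 x 58 x 22 mm (x by y by height), about 190 g; third from the top, lying on the power bank. Origin at the centre of its underside, x along its long side, z up. Either way round in its tray is right
- bank: black plastic power bank, a rigid block 130 x 66 x 26 mm (x by y by height), about 260 g; bottom of the pile, lying on the laptop. Origin at the centre of its underside, x along its long side, z up. Either way round in its tray is right
- tray_compass: small round wooden tray, fixed to the table, for the compass: round recess 56 mm in diameter with a flat grey-felt floor, 76 mm outside. Origin at the centre of the underside; the recess floor is 5 mm above it, the top of the 10 mm wide rim 10 mm above it. z up
- tray_drive: shallow wooden tray, fixed, for the drive: rectangular recess 86 x 64 mm (x by y), flat grey-felt floor; outside 106 x 84 mm. Origin at the centre of the underside; recess floor 5 mm above it, rim top 10 mm above it. z up, x along the long side, roughly along world y; the smallest of the three rectangular trays
- tray_battery: shallow wooden tray, fixed, for the battery pack: rectangular recess 110 x 74 mm (x by y), flat grey-felt floor; outside 130 x 94 mm. Origin at the centre of the underside; recess floor 5 mm above it, rim top 10 mm above it. z up, x along the long side, roughly along world y; the middle one of the three rectangular trays
- tray_bank: shallow wooden tray, fixed, for the power bank: rectangular recess 146 x 82 mm (x by y), flat grey-felt floor; outside 166 x 102 mm. Origin at the centre of the underside; recess floor 5 mm above it, rim top 10 mm above it. z up, x along the long side, roughly along world y; the largest of the three rectangular trays
- laptop: closed silver-grey laptop, fixed to the table, 200 x 280 x 20 mm (x by y by height), carrying the pile. Origin at the centre of its underside, z up

How it is judged:
By the outcome, as a careful person would: the job done as asked, in the order asked, and still so for the second after the job is handed in, with the robot touching nothing.
It also fails if it takes over 115 s, if anything falls off the work surface, if the arm or the gripper's body presses on something with over 40 N, if the wrist force passes 120 N, or if a joint passes its speed limit or range.

### The arm

A 6-joint arm with a two-finger parallel gripper is mounted at the origin on the work surface. World frame = base frame: x ahead of the robot, y to its left, z up, the work surface at z = 0. Lengths are in mm, angles in rad, forces in N, time in s.
With the tool pointing down it reaches from about 350 to 875 mm from the base axis. Payload 4.2 kg.
Tool frame: the origin (TCP) lies on the centre line of the jaws, within the pads' length; the fingertips stand 14 mm ahead of it and the grasp point (between the pads) lies 5 mm behind it (r.tcp_to_tips is the z of the fingertips in the tool frame, in mm); z points along the fingers, y is the direction in which the jaws open and shut (so a half turn about z gives the same grasp; the last joint's range is limited). The gripper opens to 87 mm and grips with 3 to 60 N. Pads are 19 mm wide; open, the fingers measure 117 mm over their backs; the gripper's body (75 mm by 190 mm) begins 51 mm behind the grasp point.
Start: joints at [-0.882, 0.385, 0.008, 0, -1.194, -0.259], TCP at [260.443, -568.127, 236.55] pointing down, gripper open.
Joint ranges: [-3.14, 3.14], [-1.21, 2.06], [-1.07, 1.41], [-3.16, 2.05], [-2.99, -0.16], [-3.1, 3.1]. Speed limits (rad/s): [2.79, 2.79, 3.14, 3.14, 3.14, 3.14].

### API

Orientations are given as a unit quaternion [x, y, z, w].
In Python, from cell import r, cams gives the robot as it stands. The module is installed in compiled form; this text tells all that it offers.
- The arm moves only by the tool send_rows, never from a script. Its arguments are lists of equal length, an entry for each row: "grip": the closure, from 0 (fully open) to 1 (shut); "translation": the shift along the tool's x, y, z in m, a list of three; "delta_rot": the turn, a rotation vector about the tool's x, y, z in rad, a list of three. A call has 1 to 8 rows; each row is the pose to reach, as a shift and turn from the pose commanded when the call began, along the tool's axes at that moment; what a row does not reach only later rows make up. A row lasts 1/12 s, in which the tool goes at most 41.7 mm and 7.16 degrees, less where a joint would pass 70% of its speed; a pose out of reach is approached as far as the arm can. A call with a gripper value outside its range is refused whole. The fingers move at their own pace and stop on an object; "grip_force" is the grip in N (left out, the last holds). Time passes only in rows, so rows that repeat a pose let the fingers close. It gives the time, the measured TCP pose, the force and the opening at its end, in the units of the state.
- r.observe(): the state, without advancing time (a new reading comes with each control period).
- cams.read_camera(name): name is "scene" or "top"; returns (picture, depth): 480x640x3 uint8, blue, green, red; 480x640 float32, mm along the optical axis (not along the pixel's ray), 0 where there is no reading.
- cams.calibration(name): a dict with "mtx" (3x3 intrinsics, pixels), "extrinsics" (4x4, takes a point from camera to world coordinates). Camera axes: x right, y down, z forward; pixel columns grow to the right and rows downward; lengths in mm; the calibration is good to about 2 mm. A picture is of the moment at which its call begins. calibration takes no time and is no camera call.
- r.job_done(): hands the job in, once; it reports no verdict.
The state is a dict: "time": time; "joint_positions": joint angles; "joint_vel": joint speeds; "effort": joint torques, N m; "position": TCP position; "orientation": TCP orientation; "ft_force": force on the tool from outside, world axes, zero at the start; "wrist_torque": the same for the moment, N m; "opening": finger opening in mm.
Only numpy, scipy, OpenCV 4.12 (cv2) and the standard library are available. Lean on these libraries where they do the work, as an engineer would, in place of code of your own. Each camera call takes 0.05 s, during which the arm holds its last target. There are 200 camera calls.

## Working session

There is one attempt and no reset: what is moved stays moved. The work goes in short steps, Python scripts to look and compute and a tool call to move; the robot and the scene stay as the last step left them, time stands still between calls to the robot, and variables do not carry over. Pictures are saved under pics/ and viewed, about 12 in all and at most 16, crops included, and the job is handed in when it is done.

Besides the shell and the picture viewer there is one more tool, called after "Call:" as name(argument=value, ...), one argument or row to a line, values as JSON. send_rows: Moves the arm, as the interface text tells. Its arguments: {"type":"object","properties":{"grip":{"type":"array","items":{"type":"number"}},"translation":{"type":"array","items":{"type":"array","items":{"type":"number"}}},"delta_rot":{"type":"array","items":{"type":"array","items":{"type":"number"}}},"grip_force":{"type":"number"}},"required":["grip","translation","delta_rot"]}

```bash
mkdir -p pics
python3 - <<'E'
from cell import r,cams
import cv2,numpy as np
o=r.observe();print({k:np.round(v,3).tolist() for k,v in o.items()}, r.tcp_to_tips)
for n in("top","scene"):
    p,d=cams.read_camera(n);cv2.imwrite(f"pics/{n}0.png",p);np.save(f"{n}0.npy",d)
    c=cams.calibration(n);print(n,np.round(c["mtx"],1).tolist(),np.round(c["extrinsics"],3).tolist())
E
```

```text
{'time': 0.0, 'joint_positions': [-0.882, 0.386, 0.007, -0.001, -1.194, -0.259], 'joint_vel': [-0.001, 0.001, -0.0, -0.001, -0.001, -0.001], 'effort': [-0.0, -39.066, 18.74, 4.22, 0.011, -0.0], 'position': [260.221, -567.632, 235.456], 'orientation': [-0.213, 0.977, 0.001, -0.0], 'ft_force': [0.081, -0.248, 0.279], 'wrist_torque': [0.019, 0.041, 0.002], 'opening': 86.779} 14.0
top [[443.9, 0.0, 320.1], [0.0, 443.9, 234.0], [0.0, 0.0, 1.0]] [[0.013, -0.994, 0.104, 410.282], [-0.999, -0.017, -0.04, 21.883], [0.042, -0.104, -0.994, 959.748], [0.0, 0.0, 0.0, 1.0]]
scene [[477.4, 0.0, 317.4], [0.0, 477.4, 239.2], [0.0, 0.0, 1.0]] [[0.045, 0.59, -0.806, 1232.098], [0.999, -0.045, 0.022, -32.523], [-0.023, -0.806, -0.591, 609.412], [0.0, 0.0, 0.0, 1.0]]
```

View pics/top0.png

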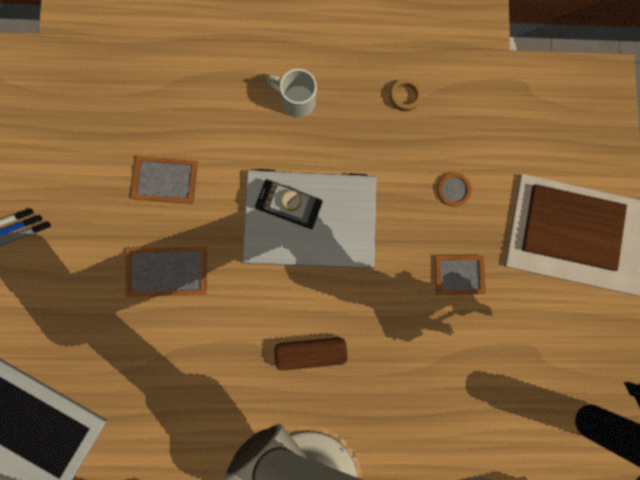

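View pics/scene0.png

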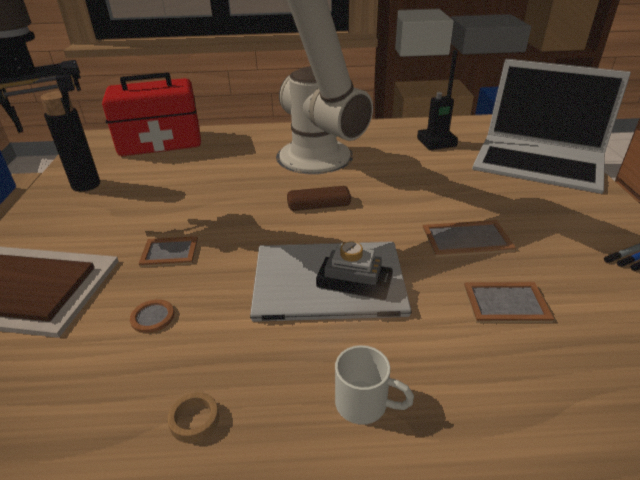

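The top view shows the pile at about (289,203). The round tray is at (454,189), the drive tray at (460,274), the battery tray at (164,180) and the bank tray at (166,271). The wooden ring at (405,95) is a decoy. The scene view agrees, and shows a mug in front of the laptop and a case behind it.

```bash
cat > h.py <<'E'
import cv2,numpy as np
from cell import r,cams
def cloud(n,d):
    c=cams.calibration(n);K=c["mtx"];T=c["extrinsics"]
    v,u=np.mgrid[:480,:640]
    P=np.stack([(u-K[0,2])/K[0,0]*d,(v-K[1,2])/K[1,1]*d,d],-1)
    return P@T[:3,:3].T+T[:3,3]
def plane(n,uv,z):
    c=cams.calibration(n);K=c["mtx"];T=c["extrinsics"];uv=np.atleast_2d(uv).astype(float)
    D=np.c_[(uv-K[:2,2])/[K[0,0],K[1,1]],np.ones(len(uv))]@T[:3,:3].T
    return (T[:3,3]+D*((z-T[2,3])/D[:,2])[:,None])
def rect(xy):
    (cx,cy),(w,h),a=cv2.minAreaRect(np.float32(xy))
    if h>w:w,h,a=h,w,a+90
    return np.round([cx,cy,w,h,(a+90)%180-90],1)
E
python3 - <<'E'
from h import *
p=cv2.imread("pics/top0.png");
for n in("top","scene"):
    W=cloud(n,np.load(n+"0.npy"))
    m0=(abs(W[...,0]-600)<150)&(abs(W[...,1]-70)<120) if 0 else None
    box=np.zeros((480,640),bool)
    if n=="top":box[165:240,245:335]=1
    else: box[235:305,305:405]=1
    z=W[...,2]; print(n,np.histogram(z[box],bins=np.arange(10,112,3)))
    for nm,h in(("compass",100),("drive",84),("batt",68),("bank",46)):
        m=(box&(abs(z-h)<5)).astype(np.uint8)
        k,l,s,_=cv2.connectedComponentsWithStats(m); i=1+np.argmax(s[1:,4]); q=W[l==i]
        print(nm,len(q),rect(q[:,:2]),np.round(np.median(q[:,2]),1))
hsv=cv2.cvtColor(p,cv2.COLOR_BGR2HSV)
for nm,(u,v) in dict(compass=(454,189),drive=(460,274),batt=(164,180),bank=(166,271)).items():
    m=np.zeros((480,640),np.uint8);s=np.s_[v-32:v+32,u-50:u+50];m[s]=(hsv[...,1][s]<80)
    k,l,st,_=cv2.connectedComponentsWithStats(m);i=l[v,u]
    if i==0:i=1+np.argmax(st[1:,4])
    vv,uu=np.where(l==i);print("tray",nm,rect(plane("top",np.c_[uu,vv],5)[:,:2]),len(uu))
big=cv2.resize(p[160:250,235:345],None,fx=7,fy=6.5,interpolation=cv2.INTER_CUBIC);cv2.imwrite("pics/pile.png",big)
E
```

```text
top (array([   1,   29,  797, 2528,  637,   18,   10,   14,    9,   13,   53,
        266,  271,   15,   10,    8,   11,   15,  118,  258,   65,    6,
         10,   64,  300,  147,    2,    4,   12,  102,  185,   22,    0]), array([ 10,  13,  16,  19,  22,  25,  28,  31,  34,  37,  40,  43,  46,
        49,  52,  55,  58,  61,  64,  67,  70,  73,  76,  79,  82,  85,
        88,  91,  94,  97, 100, 103, 106, 109]))
compass 319 [566.2  44.1  38.3  37.3   1. ] 100.7
drive 513 [565.6  48.3  69.9  48.4  71.7] 84.1
batt 448 [567.1  48.3  94.1  58.3  71.2] 68.2
bank 583 [568.9  51.  130.   65.9  70.5] 45.9
scene (array([   0,    0,  313, 2418,  224,   84,   87,   97,   96,   95,  107,
        311,  329,   65,   76,   65,   73,   69,  127,  327,   57,   52,
         53,   83,  284,   95,   26,   32,   35,   83,  177,    2,    0]), array([ 10,  13,  16,  19,  22,  25,  28,  31,  34,  37,  40,  43,  46,
        49,  52,  55,  58,  61,  64,  67,  70,  73,  76,  79,  82,  85,
        88,  91,  94,  97, 100, 103, 106, 109]))
compass 284 [568.7  45.4  40.2  38.6 -39.1] 100.4
drive 472 [568.   48.1  70.1  52.2  72.2] 84.0
batt 529 [570.4  47.6  95.2  58.2  72.5] 68.0
bank 758 [572.7  50.2 130.6  67.1  71.6] 46.0
tray compass [ 616.1 -312.4   50.    49.4   -0.9] 425
tray drive [ 426.4 -321.4   81.9   60.7  -89.2] 1055
tray batt [623.8 321.7 106.6  72.1  86.2] 1632
tray bank [426.2 309.5 144.3  80.6 -87.6] 2616
```

View pics/pile.png

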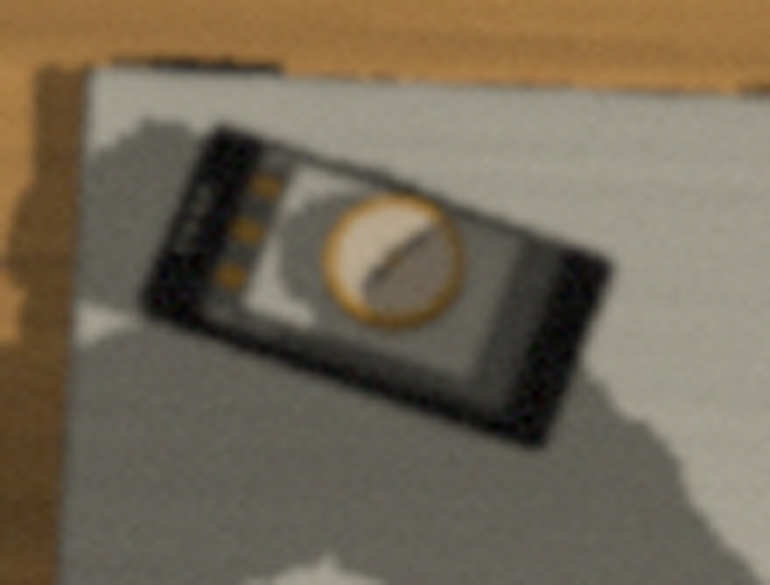

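The crop shows the full stack with the compass dial at about (393,260). Both cameras agree within 2.5 mm. All layers lie at about 71.5° yaw.

```bash
cat >> h.py <<'E'
from scipy.spatial.transform import Rotation as R
def go(x,y,z,jaw):
    "tool-frame shift (m) and rotvec to TCP x,y,z with the jaws along jaw (deg)"
    o=r.observe();p=np.array(o["position"]);A=R.from_quat(o["orientation"])
    best=None
    for a in(jaw,jaw+180):
        a=np.radians(a);Y=np.array([np.cos(a),np.sin(a),0]);Z=np.array([0,0,-1.])
        B=R.from_matrix(np.c_[np.cross(Y,Z),Y,Z]);v=(A.inv()*B).as_rotvec()
        if best is None or np.linalg.norm(v)<np.linalg.norm(best):best=v
    print("t",np.round(A.inv().apply(np.array([x,y,z])-p)/1000,4).tolist(),"rot",np.round(best,3).tolist(),"down axis",np.round(A.inv().apply([0,0,-1]),3),
     "| pos",np.round(p,1),"F",np.round(o["ft_force"],1),"open",round(float(o["opening"]),1),"t",round(o["time"],1))
E
python3 - <<'E'
from h import *
p=cv2.imread("pics/scene0.png");hsv=cv2.cvtColor(p,cv2.COLOR_BGR2HSV)
for nm,(u,v) in dict(compass=(152,316),drive=(170,251),batt=(510,301),bank=(468,237)).items():
    m=np.zeros((480,640),np.uint8);s=np.s_[v-25:v+25,u-55:u+55];m[s]=(hsv[...,1][s]<80)
    k,l,st,_=cv2.connectedComponentsWithStats(m);i=l[v,u]
    vv,uu=np.where(l==i);print("tray",nm,rect(plane("scene",np.c_[uu,vv],5)[:,:2]),len(uu))
go(567.5,45,180,-18.5)
E
```

```text
tray compass [ 612.2 -315.3   51.3   49.9  -27.9] 480
tray drive [ 421.8 -323.7   84.2   57.2  -88.6] 655
tray batt [618.9 321.4 107.1  70.   86.1] 1600
tray bank [421.  308.7 143.2  76.6 -87.9] 1404
t [-0.5346, 0.4289, 0.0564] rot [0.002, 0.001, -0.818] down axis [-0.    -0.002  1.   ] | pos [ 260.2 -567.7  235.6] F [ 0.2  0.2 -0.5] open 87.0 t 0.1
```

Call:
send_rows(
  grip=[0, 0, 0, 0, 0, 0, 0, 0],
  translation=[
    [-0.01, 0.008, 0.001],
    [-0.035, 0.028, 0.004],
    [-0.065, 0.052, 0.007],
    [-0.095, 0.076, 0.01],
    [-0.125, 0.1, 0.013],
    [-0.155, 0.124, 0.016],
    [-0.185, 0.148, 0.02],
    [-0.215, 0.172, 0.023],
  ],
  delta_rot=[
    [0, 0, -0.015],
    [0, 0, -0.055],
    [0, 0, -0.1],
    [0, 0, -0.145],
    [0, 0, -0.19],
    [0, 0, -0.24],
    [0, 0, -0.285],
    [0, 0, -0.33],
  ],
  grip_force=20,
)

```text
time: 0.77
position: [384.3, -319.7, 213.1]
orientation: [-0.372, 0.928, 0.0, -0.0]
ft_force: [0.7, 0.3, 0.4]
opening: 87.3
```

```bash
python3 -c "
from h import *
go(567.5,45,180,-18.5)"
```

```text
t [-0.3844, 0.1372, 0.0333] rot [0.0, 0.0, -0.485] down axis [ 0.    -0.001  1.   ] | pos [ 384.3 -319.7  213.1] F [0.7 0.3 0.4] open 87.3 t 0.8
```

Call:
send_rows(
  grip=[0, 0, 0, 0, 0, 0, 0, 0],
  translation=[
    [-0.035, 0.012, 0.003],
    [-0.07, 0.025, 0.006],
    [-0.108, 0.039, 0.009],
    [-0.146, 0.052, 0.012],
    [-0.184, 0.066, 0.016],
    [-0.222, 0.079, 0.019],
    [-0.26, 0.093, 0.022],
    [-0.298, 0.106, 0.026],
  ],
  delta_rot=[
    [0, 0, -0.045],
    [0, 0, -0.09],
    [0, 0, -0.138],
    [0, 0, -0.185],
    [0, 0, -0.232],
    [0, 0, -0.28],
    [0, 0, -0.33],
    [0, 0, -0.378],
  ],
)

```text
time: 1.43
position: [527.2, -37.6, 187.5]
orientation: [-0.54, 0.842, 0.0, 0.0]
ft_force: [0.2, 0.5, -1.4]
opening: 86.8
```

```bash
python3 -c "
from h import *
go(567.5,45,180,-18.5)"
```

```text
t [-0.0919, -0.0023, 0.0075] rot [0.0, 0.0, -0.106] down axis [ 0. -0.  1.] | pos [527.2 -37.6 187.5] F [ 0.2  0.5 -1.4] open 86.8 t 1.4
```

Call:
send_rows(
  grip=[0, 0, 0, 0, 0, 0],
  translation=[
    [-0.035, -0.001, 0.003],
    [-0.065, -0.0015, 0.006],
    [-0.085, -0.002, 0.007],
    [-0.092, -0.0023, 0.0075],
    [-0.092, -0.0023, 0.0075],
    [-0.092, -0.0023, 0.0075],
  ],
  delta_rot=[
    [0, 0, -0.04],
    [0, 0, -0.075],
    [0, 0, -0.1],
    [0, 0, -0.106],
    [0, 0, -0.106],
    [0, 0, -0.106],
  ],
)

```text
time: 1.93
position: [567.1, 42.4, 179.7]
orientation: [-0.583, 0.813, 0.0, -0.001]
ft_force: [0.1, -1.3, 0.1]
opening: 87.1
```

```bash
python3 -c "
from h import *
go(567.5,45,105,-18.5)"
```

```text
t [-0.0026, 0.0004, 0.0747] rot [0.001, -0.001, -0.004] down axis [-0.001 -0.001  1.   ] | pos [567.1  42.4 179.7] F [ 0.1 -1.3  0.1] open 87.1 t 1.9
```

Call:
send_rows(
  grip=[0, 0, 0, 0, 0, 0, 0, 0],
  translation=[
    [-0.0026, 0.0004, 0.015],
    [-0.0026, 0.0004, 0.035],
    [-0.0026, 0.0004, 0.052],
    [-0.0026, 0.0004, 0.065],
    [-0.0026, 0.0004, 0.072],
    [-0.0026, 0.0004, 0.0747],
    [-0.0026, 0.0004, 0.0747],
    [-0.0026, 0.0004, 0.0747],
  ],
  delta_rot=[
    [0, 0, 0],
    [0, 0, 0],
    [0, 0, 0],
    [0, 0, 0],
    [0, 0, 0],
    [0, 0, 0],
    [0, 0, 0],
    [0, 0, 0],
  ],
)

```text
time: 2.6
position: [568.8, 44.7, 106.2]
orientation: [-0.582, 0.813, -0.0, 0.001]
ft_force: [0.8, 0.2, 0.7]
opening: 87.2
```

```bash
python3 -c "
from h import *
go(567.5,45,105,-18.5)
p,d=cams.read_camera('scene');cv2.imwrite('pics/s1.png',cv2.resize(p[150:330,240:440],None,fx=3,fy=3))"
```

```text
t [0.0001, 0.0013, 0.0012] rot [-0.001, 0.001, -0.005] down axis [0.001 0.001 1.   ] | pos [568.8  44.7 106.2] F [0.8 0.2 0.7] open 87.2 t 2.6
```

View pics/s1.png

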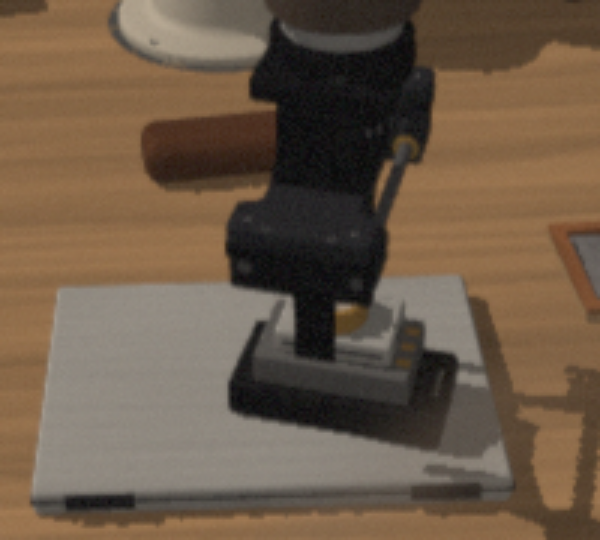

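The front finger is at (315,330). The compass shows just to its right at (347,318), as expected for the slanted jaw axis. Closing on it now.

Call:
send_rows(
  grip=[0.3, 0.5, 1, 1, 1, 1, 1, 1],
  translation=[
    [0, 0.0006, 0.0006],
    [0, 0.001, 0.001],
    [0, 0.001, 0.001],
    [0, 0.001, 0.001],
    [0, 0.001, 0.001],
    [0, 0.001, 0.001],
    [0, 0.001, 0.001],
    [0, 0.001, 0.001],
  ],
  delta_rot=[
    [0, 0, 0],
    [0, 0, 0],
    [0, 0, 0],
    [0, 0, 0],
    [0, 0, 0],
    [0, 0, 0],
    [0, 0, 0],
    [0, 0, 0],
  ],
  grip_force=20,
)

```text
time: 3.32
position: [567.4, 45.4, 104.4]
orientation: [-0.583, 0.813, -0.0, -0.0]
ft_force: [0.0, 0.1, -0.0]
opening: 41.4
```

Call:
send_rows(
  grip=[1, 1, 1, 1, 1, 1, 1, 1],
  translation=[
    [0, 0, 0],
    [0, 0, 0],
    [0, 0, -0.008],
    [0, 0, -0.02],
    [0, 0, -0.035],
    [0, 0, -0.05],
    [0, 0, -0.06],
    [0, 0, -0.065],
  ],
  delta_rot=[
    [0, 0, 0],
    [0, 0, 0],
    [0, 0, 0],
    [0, 0, 0],
    [0, 0, 0],
    [0, 0, 0],
    [0, 0, 0],
    [0, 0, 0],
  ],
)

```text
time: 3.98
position: [568.2, 45.6, 171.4]
orientation: [-0.583, 0.813, -0.001, 0.001]
ft_force: [0.2, 0.5, -0.3]
opening: 39.1
```

```bash
python3 -c "
from h import *
go(616,-314,120,-45)"
```

```text
t [0.3253, -0.1606, 0.0512] rot [-0.002, 0.002, 0.459] down axis [0.002 0.003 1.   ] | pos [568.2  45.6 171.4] F [ 0.2  0.5 -0.3] open 39.1 t 4.0
```

Call:
send_rows(
  grip=[1, 1, 1, 1, 1, 1, 1, 1],
  translation=[
    [0.01, -0.005, 0],
    [0.03, -0.015, 0],
    [0.056, -0.028, 0],
    [0.085, -0.042, 0],
    [0.115, -0.057, 0],
    [0.145, -0.072, 0],
    [0.175, -0.087, 0],
    [0.205, -0.101, 0],
  ],
  delta_rot=[
    [0, 0, 0.015],
    [0, 0, 0.045],
    [0, 0, 0.08],
    [0, 0, 0.12],
    [0, 0, 0.16],
    [0, 0, 0.205],
    [0, 0, 0.25],
    [0, 0, 0.29],
  ],
)

```text
time: 4.65
position: [596.6, -183.4, 168.2]
orientation: [-0.458, 0.889, 0.001, -0.001]
ft_force: [0.5, 0.0, -0.6]
opening: 39.4
```

```bash
python3 -c "
from h import *
go(616,-314,120,-45)"
```

```text
t [0.095, -0.0918, 0.0481] rot [0.002, -0.001, 0.165] down axis [-0.001 -0.002  1.   ] | pos [ 596.6 -183.4  168.2] F [ 0.5  0.  -0.6] open 39.4 t 4.7
```

Call:
send_rows(
  grip=[1, 1, 1, 1, 1, 1, 1, 1],
  translation=[
    [0.021, -0.02, 0.005],
    [0.04, -0.04, 0.012],
    [0.06, -0.058, 0.022],
    [0.076, -0.074, 0.032],
    [0.088, -0.085, 0.04],
    [0.094, -0.091, 0.046],
    [0.095, -0.0918, 0.048],
    [0.095, -0.0918, 0.048],
  ],
  delta_rot=[
    [0, 0, 0.035],
    [0, 0, 0.07],
    [0, 0, 0.1],
    [0, 0, 0.13],
    [0, 0, 0.15],
    [0, 0, 0.16],
    [0, 0, 0.165],
    [0, 0, 0.165],
  ],
)

```text
time: 5.32
position: [616.5, -311.7, 120.1]
orientation: [-0.384, 0.923, 0.001, -0.001]
ft_force: [-0.6, 0.5, -0.6]
opening: 39.8
```

```bash
python3 -c "
from h import *
go(616,-314,26.5,-45)
p,d=cams.read_camera('scene');cv2.imwrite('pics/s2.png',cv2.resize(p[180:360,60:260],None,fx=3,fy=3))"
```

```text
t [0.0019, -0.0015, 0.0936] rot [0.002, -0.001, 0.003] down axis [-0.001 -0.002  1.   ] | pos [ 616.5 -311.7  120.1] F [-0.6  0.5 -0.6] open 39.8 t 5.3
```

View pics/s2.png

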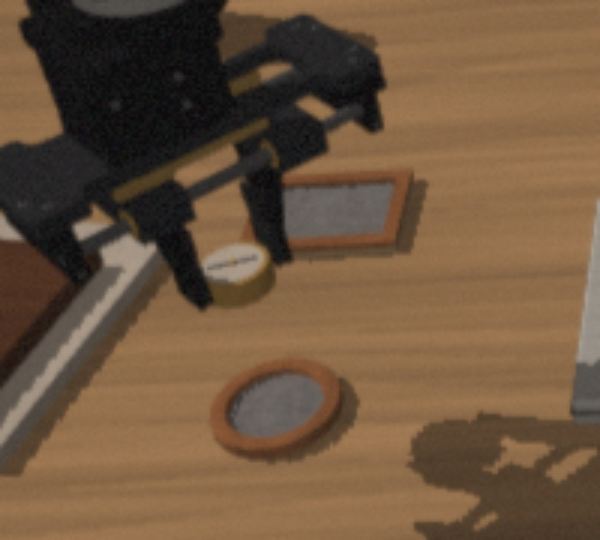

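The compass is held level at the fingertips, at about (238,275). The round tray is below it at (277,405). I'll check the height of the slab on the left, then descend.

```bash
python3 -c "
from h import *
W=cloud('top',np.load('top0.npy'))
for v,u in((230,515),(230,570),(185,530),(195,575)):print(np.round(W[v,u]))"
```

```text
[ 526. -445.    9.]
[ 526. -558.   27.]
[ 627. -479.   15.]
[ 604. -573.   26.]
```

Call:
send_rows(
  grip=[1, 1, 1, 1, 1, 1, 1, 1],
  translation=[
    [0.0019, -0.0015, 0.01],
    [0.0019, -0.0015, 0.025],
    [0.0019, -0.0015, 0.04],
    [0.0019, -0.0015, 0.052],
    [0.0019, -0.0015, 0.06],
    [0.0019, -0.0015, 0.065],
    [0.0019, -0.0015, 0.067],
    [0.0019, -0.0015, 0.067],
  ],
  delta_rot=[
    [0, 0, 0],
    [0, 0, 0],
    [0, 0, 0],
    [0, 0, 0],
    [0, 0, 0],
    [0, 0, 0],
    [0, 0, 0],
    [0, 0, 0],
  ],
)

```text
time: 6.03
position: [617.0, -314.1, 54.2]
orientation: [-0.384, 0.923, -0.0, -0.0]
ft_force: [0.5, 0.2, -0.7]
opening: 39.3
```

```bash
python3 -c "
from h import *
go(616,-314,26,-45)
from h import *
p,d=cams.read_camera('top');cv2.imwrite('pics/t3.png',cv2.resize(p[130:300,400:600],None,fx=3,fy=3))"
```

```text
t [0.0007, 0.0008, 0.0282] rot [0.0, -0.0, 0.004] down axis [-0. -0.  1.] | pos [ 617.  -314.1   54.2] F [ 0.5  0.2 -0.7] open 39.3 t 6.0
```

View pics/t3.png

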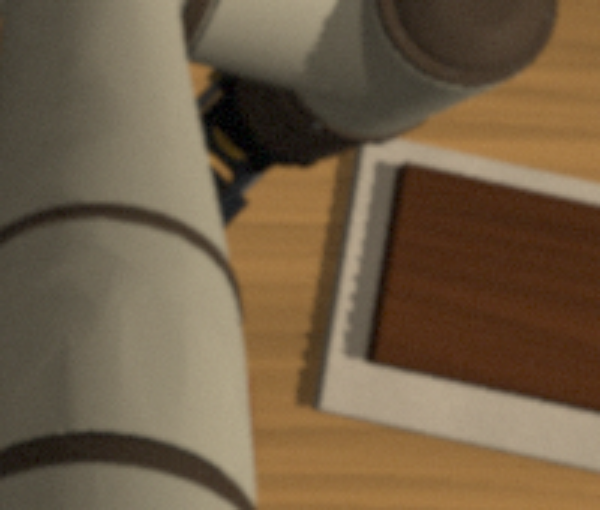

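The arm hides the view from above, and the slab is low (27 mm or less), so it's clear. Lowering the rest of the way.

Call:
send_rows(
  grip=[1, 1, 1, 1, 1, 1, 1],
  translation=[
    [0, 0.0008, 0.006],
    [0, 0.0008, 0.014],
    [0, 0.0008, 0.02],
    [0, 0.0008, 0.024],
    [0, 0.0008, 0.026],
    [0, 0.0008, 0.027],
    [0, 0.0008, 0.027],
  ],
  delta_rot=[
    [0, 0, 0],
    [0, 0, 0],
    [0, 0, 0],
    [0, 0, 0],
    [0, 0, 0],
    [0, 0, 0],
    [0, 0, 0],
  ],
)

```text
time: 6.67
position: [616.2, -313.7, 27.0]
orientation: [-0.384, 0.923, 0.0, -0.0]
ft_force: [0.9, 0.2, -0.7]
opening: 39.2
```

```bash
python3 -c "
from h import *
go(616,-314,25.5,-45)
p,d=cams.read_camera('scene');cv2.imwrite('pics/s4.png',cv2.resize(p[240:360,90:230],None,fx=4,fy=4))"
```

```text
t [0.0004, -0.0001, 0.0015] rot [0.0, -0.0, 0.003] down axis [-0. -0.  1.] | pos [ 616.2 -313.7   27. ] F [ 0.9  0.2 -0.7] open 39.2 t 6.7
```

View pics/s4.png

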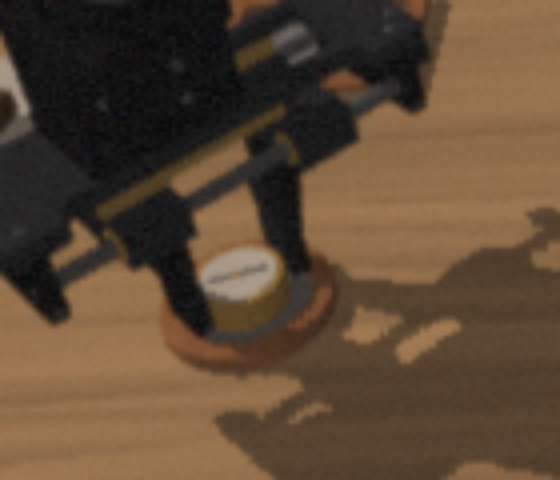

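The compass at (243,285) is centred in the recess with felt visible around it. One millimetre more, then release.

Call:
send_rows(
  grip=[1, 1, 1, 1, 0.45, 0.3, 0, 0],
  translation=[
    [0, 0, 0.0006],
    [0, 0, 0.0012],
    [0, 0, 0.0014],
    [0, 0, 0.0014],
    [0, 0, 0.0014],
    [0, 0, 0.0014],
    [0, 0, 0.0014],
    [0, 0, 0.0014],
  ],
  delta_rot=[
    [0, 0, 0],
    [0, 0, 0],
    [0, 0, 0],
    [0, 0, 0],
    [0, 0, 0],
    [0, 0, 0],
    [0, 0, 0],
    [0, 0, 0],
  ],
)

```text
time: 7.38
position: [616.4, -313.7, 26.1]
orientation: [-0.384, 0.923, -0.0, 0.0]
ft_force: [0.3, -0.4, 0.5]
opening: 57.9
```

Call:
send_rows(
  grip=[0, 0, 0, 0, 0, 0, 0, 0],
  translation=[
    [0, 0, 0],
    [0, 0, 0],
    [0, 0, -0.01],
    [0, 0, -0.03],
    [0, 0, -0.06],
    [0, 0, -0.09],
    [0, 0, -0.115],
    [0, 0, -0.125],
  ],
  delta_rot=[
    [0, 0, 0],
    [0, 0, 0],
    [0, 0, 0],
    [0, 0, 0],
    [0, 0, 0],
    [0, 0, 0],
    [0, 0, 0],
    [0, 0, 0],
  ],
)

```text
time: 8.05
position: [618.4, -314.6, 156.9]
orientation: [-0.385, 0.923, -0.003, 0.003]
ft_force: [0.7, -0.8, 1.5]
opening: 86.5
```

```bash
python3 -c "
from h import *
go(567,48.2,155,-18.2)
def chk():pass
p,d=cams.read_camera('scene');W=cloud('scene',d);z=W[...,2]
b=np.zeros(z.shape,bool);b[285:335,120:185]=1;q=W[b&(z>15)&(z<30)];print('compass',rect(q[:,:2]),np.median(q[:,2]),len(q))
b[:]=0;b[235:305,305:405]=1
for h in(84,68,46):
  m=b&(abs(z-h)<5);k,l,s,_=cv2.connectedComponentsWithStats(m.astype(np.uint8));q=W[l==1+np.argmax(s[1:,4])];print(h,rect(q[:,:2]))
"
```

```text
t [-0.2215, 0.2919, 0.0002] rot [-0.009, 0.001, -0.464] down axis [0.003 0.008 1.   ] | pos [ 618.4 -314.6  156.9] F [ 0.7 -0.8  1.5] open 86.5 t 8.1
compass [ 617.6 -313.8   40.8   38.5   45.7] 21.831737095734297 339
84 [568.6  48.1  70.3  50.9  72.9]
68 [570.1  47.9  94.1  58.4  71.8]
46 [572.4  50.6 131.2  68.8  72.5]
```

The compass sits flat and centred, and the pile is undisturbed. Next is the drive.

Call:
send_rows(
  grip=[0, 0, 0, 0, 0, 0, 0, 0],
  translation=[
    [-0.008, 0.01, 0],
    [-0.026, 0.035, 0],
    [-0.047, 0.062, 0],
    [-0.068, 0.09, 0],
    [-0.089, 0.118, 0],
    [-0.11, 0.145, 0],
    [-0.131, 0.172, 0],
    [-0.15, 0.198, 0],
  ],
  delta_rot=[
    [0, 0, -0.015],
    [-0.002, 0, -0.055],
    [-0.004, 0, -0.1],
    [-0.004, 0, -0.145],
    [-0.004, 0, -0.19],
    [-0.004, 0, -0.23],
    [-0.004, 0, -0.275],
    [-0.004, 0, -0.315],
  ],
)

```text
time: 8.77
position: [579.5, -65.4, 148.9]
orientation: [-0.525, 0.851, 0.003, -0.002]
ft_force: [0.6, -0.6, -0.2]
opening: 87.3
```

```bash
python3 -c "
from h import *
go(567.3,48.2,155,-18.2)"
```

```text
t [-0.0961, 0.0618, -0.0058] rot [0.008, -0.001, -0.147] down axis [-0.001 -0.008  1.   ] | pos [579.5 -65.4 148.9] F [ 0.6 -0.6 -0.2] open 87.3 t 8.8
```

Call:
send_rows(
  grip=[0, 0, 0, 0, 0, 0, 0, 0],
  translation=[
    [-0.022, 0.014, -0.002],
    [-0.044, 0.028, -0.004],
    [-0.064, 0.041, -0.006],
    [-0.08, 0.052, -0.006],
    [-0.09, 0.058, -0.006],
    [-0.096, 0.062, -0.006],
    [-0.096, 0.062, -0.006],
    [-0.096, 0.062, -0.006],
  ],
  delta_rot=[
    [0.001, 0, -0.035],
    [0.002, 0, -0.07],
    [0.003, 0, -0.1],
    [0.004, 0, -0.125],
    [0.004, 0, -0.14],
    [0.004, 0, -0.147],
    [0.004, 0, -0.147],
    [0.004, 0, -0.147],
  ],
)

```text
time: 9.43
position: [569.0, 45.7, 156.5]
orientation: [-0.585, 0.811, 0.0, -0.0]
ft_force: [0.2, 0.3, -0.3]
opening: 87.1
```

```bash
python3 -c "
from h import *
go(567.3,48.2,89.5,-18.2)"
```

```text
t [-0.0019, 0.0023, 0.067] rot [0.001, -0.0, -0.003] down axis [-0.    -0.001  1.   ] | pos [569.   45.7 156.5] F [ 0.2  0.3 -0.3] open 87.1 t 9.4
```

Call:
send_rows(
  grip=[0, 0, 0, 0, 0, 0, 0, 0],
  translation=[
    [-0.0019, 0.0023, 0.01],
    [-0.0019, 0.0023, 0.026],
    [-0.0019, 0.0023, 0.042],
    [-0.0019, 0.0023, 0.055],
    [-0.0019, 0.0023, 0.063],
    [-0.0019, 0.0023, 0.067],
    [-0.0019, 0.0023, 0.067],
    [-0.0019, 0.0023, 0.067],
  ],
  delta_rot=[
    [0, 0, 0],
    [0, 0, 0],
    [0, 0, 0],
    [0, 0, 0],
    [0, 0, 0],
    [0, 0, 0],
    [0, 0, 0],
    [0, 0, 0],
  ],
)

```text
time: 10.1
position: [568.2, 48.2, 90.4]
orientation: [-0.585, 0.811, 0.0, 0.001]
ft_force: [0.6, -0.6, 1.3]
opening: 87.0
```

```bash
python3 -c "
from h import *
go(567.3,48.2,89.5,-18.2)"
```

```text
t [0.0003, 0.0008, 0.0009] rot [-0.001, 0.001, -0.003] down axis [0.001 0.001 1.   ] | pos [568.2  48.2  90.4] F [ 0.6 -0.6  1.3] open 87.0 t 10.1
```

Call:
send_rows(
  grip=[0.2, 0.35, 0.45, 1, 1, 1, 1, 1],
  translation=[
    [0, 0.0005, 0.001],
    [0, 0.0005, 0.001],
    [0, 0.0005, 0.001],
    [0, 0.0005, 0.001],
    [0, 0.0005, 0.001],
    [0, 0.0005, 0.001],
    [0, 0.0005, 0.001],
    [0, 0.0005, 0.001],
  ],
  delta_rot=[
    [0, 0, 0],
    [0, 0, 0],
    [0, 0, 0],
    [0, 0, 0],
    [0, 0, 0],
    [0, 0, 0],
    [0, 0, 0],
    [0, 0, 0],
  ],
  grip_force=25,
)

```text
time: 10.77
position: [567.4, 48.7, 89.3]
orientation: [-0.585, 0.811, 0.0, 0.0]
ft_force: [-0.9, 0.0, 0.2]
opening: 47.4
```

Call:
send_rows(
  grip=[1, 1, 1, 1, 1, 1, 1, 1],
  translation=[
    [0, 0, 0],
    [0, 0, -0.003],
    [0, 0, -0.01],
    [0, 0, -0.02],
    [0, 0, -0.035],
    [0, 0, -0.05],
    [0, 0, -0.06],
    [0, 0, -0.065],
  ],
  delta_rot=[
    [0, 0, 0],
    [0, 0, 0],
    [0, 0, 0],
    [0, 0, 0],
    [0, 0, 0],
    [0, 0, 0],
    [0, 0, 0],
    [0, 0, 0],
  ],
)

```text
time: 11.43
position: [568.3, 48.8, 156.7]
orientation: [-0.586, 0.811, -0.0, 0.002]
ft_force: [-0.2, -0.2, -1.3]
opening: 47.8
```

```bash
python3 -c "
from h import *
go(426,-322.5,110,1)"
```

```text
t [0.3974, 0.0185, 0.0454] rot [-0.004, 0.002, -0.337] down axis [0.003 0.003 1.   ] | pos [568.3  48.8 156.7] F [-0.2 -0.2 -1.3] open 47.8 t 11.4
```

Call:
send_rows(
  grip=[1, 1, 1, 1, 1, 1, 1, 1],
  translation=[
    [0.01, 0.0005, 0],
    [0.03, 0.0015, 0],
    [0.056, 0.0025, 0],
    [0.084, 0.004, 0],
    [0.112, 0.005, 0],
    [0.14, 0.0065, 0],
    [0.168, 0.008, 0],
    [0.196, 0.009, 0],
  ],
  delta_rot=[
    [0, 0, -0.01],
    [0, 0, -0.025],
    [0, 0, -0.047],
    [0, 0, -0.07],
    [0, 0, -0.095],
    [0, 0, -0.12],
    [0, 0, -0.142],
    [0, 0, -0.165],
  ],
)

```text
time: 12.1
position: [495.3, -136.1, 153.3]
orientation: [-0.651, 0.759, 0.001, -0.0]
ft_force: [0.3, -0.8, -1.1]
opening: 47.8
```

Call:
send_rows(
  grip=[1, 1, 1, 1, 1, 1, 1, 1],
  translation=[
    [0.028, -0.003, 0],
    [0.056, -0.007, 0],
    [0.083, -0.01, 0],
    [0.108, -0.013, 0],
    [0.128, -0.016, 0],
    [0.142, -0.017, 0],
    [0.15, -0.018, 0],
    [0.15, -0.018, 0],
  ],
  delta_rot=[
    [0, 0, -0.025],
    [0, 0, -0.05],
    [0, 0, -0.075],
    [0, 0, -0.1],
    [0, 0, -0.125],
    [0, 0, -0.145],
    [0, 0, -0.16],
    [0, 0, -0.165],
  ],
)

```text
time: 12.77
position: [490.4, -287.2, 152.8]
orientation: [0.71, -0.704, -0.001, 0.0]
ft_force: [1.4, 0.1, -0.6]
opening: 47.5
```

```bash
python3 -c "
from h import *
go(426,-322.5,60,1);print(np.round(r.observe()['joint_positions'],2))"
```

```text
t [0.0349, 0.0645, 0.0929] rot [0.002, 0.001, -0.01] down axis [ 0.001 -0.002  1.   ] | pos [ 490.4 -287.2  152.8] F [ 1.4  0.1 -0.6] open 47.5 t 12.8
[-0.25  0.36 -0.25 -0.   -0.96  0.25]
```

Call:
send_rows(
  grip=[1, 1, 1, 1, 1, 1, 1, 1],
  translation=[
    [0.005, 0.009, 0.005],
    [0.013, 0.024, 0.016],
    [0.021, 0.04, 0.034],
    [0.028, 0.053, 0.055],
    [0.033, 0.061, 0.073],
    [0.035, 0.0645, 0.086],
    [0.035, 0.0645, 0.092],
    [0.035, 0.0645, 0.093],
  ],
  delta_rot=[
    [0, 0, -0.002],
    [0, 0, -0.004],
    [0, 0, -0.006],
    [0, 0, -0.008],
    [0, 0, -0.01],
    [0, 0, -0.01],
    [0, 0, -0.01],
    [0, 0, -0.01],
  ],
)

```text
time: 13.43
position: [426.1, -320.4, 59.5]
orientation: [0.714, -0.7, -0.002, 0.0]
ft_force: [-0.2, -0.8, -0.7]
opening: 47.8
```

```bash
python3 -c "
from h import *
go(426,-322.5,27.5,1)"
```

```text
t [0.0021, 0.0001, 0.0319] rot [0.003, 0.002, 0.002] down axis [ 0.002 -0.003  1.   ] | pos [ 426.1 -320.4   59.5] F [-0.2 -0.8 -0.7] open 47.8 t 13.4
```

Call:
send_rows(
  grip=[1, 1, 1, 1, 1, 1, 1, 1],
  translation=[
    [0.002, 0, 0.006],
    [0.002, 0, 0.014],
    [0.002, 0, 0.021],
    [0.002, 0, 0.026],
    [0.002, 0, 0.029],
    [0.002, 0, 0.031],
    [0.002, 0, 0.0315],
    [0.002, 0, 0.0315],
  ],
  delta_rot=[
    [0.001, 0.001, 0],
    [0.002, 0.001, 0],
    [0.003, 0.002, 0],
    [0.003, 0.002, 0],
    [0.003, 0.002, 0],
    [0.003, 0.002, 0],
    [0.003, 0.002, 0],
    [0.003, 0.002, 0],
  ],
)

```text
time: 14.1
position: [427.8, -323.2, 29.4]
orientation: [0.714, -0.7, 0.002, -0.001]
ft_force: [-0.2, 0.0, -0.8]
opening: 47.4
```

```bash
python3 -c "
from h import *
go(426,-322.5,26.3,1)
p,d=cams.read_camera('scene');cv2.imwrite('pics/s5.png',cv2.resize(p[200:300,110:250],None,fx=4,fy=4))"
```

```text
t [-0.0007, 0.0018, 0.0031] rot [-0.003, -0.001, 0.003] down axis [-0.001  0.003  1.   ] | pos [ 427.8 -323.2   29.4] F [-0.2  0.  -0.8] open 47.4 t 14.1
```

View pics/s5.png

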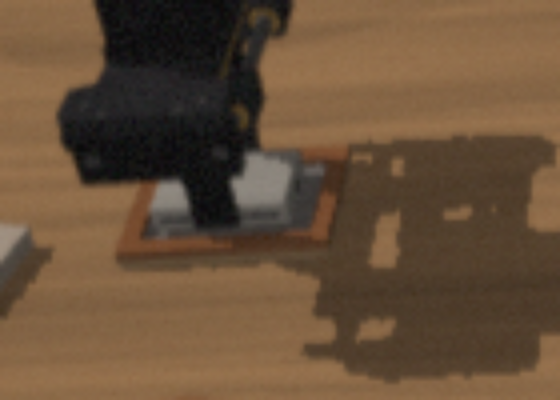

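The drive is in the recess area, left end near (150,215) and right end near (298,190). It looks a little left-biased, so I'll measure it.

```bash
python3 -c "
from h import *
p,d=cams.read_camera('scene');W=cloud('scene',d);z=W[...,2];hsv=cv2.cvtColor(p,cv2.COLOR_BGR2HSV)
b=np.zeros(z.shape,bool);b[232:262,138:192]=1
q=W[b&(z>19)&(z<29)&(hsv[...,2]>90)];print(rect(q[:,:2]),q[:,1].min(),q[:,1].max(),np.median(q[:,2]))
# rim: orange
m=b.copy();m[225:270,130:205]=1
o=m&(hsv[...,1]>150)&(hsv[...,0]<12);q=plane('scene',np.argwhere(o)[:,::-1],10);print('rim',q[:,1].min(),q[:,1].max(),q[:,0].min(),q[:,0].max())
for v in (246,250,254):print(v,np.where(o[v])[0])
for v in (246,250,254):print([int(z[v,u]) for u in range(140,200,2)],[int(W[v,u,1]) for u in range(140,200,2)])"
```

```text
[ 430.3 -323.8   67.9   46.6   89.7] -357.7840248716384 -289.82152061422363 24.864621786228156
rim -372.2741818331174 -269.8048350679882 388.9674834605652 468.9919984671627
246 []
250 []
254 [145 192]
[2, 0, -1, 10, 11, 25, 24, 25, 46, 46, 46, 46, 46, 44, 23, 25, 26, 25, 26, 25, 25, 22, 16, 5, 3, 11, 11, 12, 2, 0] [-389, -386, -383, -372, -367, -355, -351, -346, -331, -327, -323, -319, -315, -312, -318, -313, -309, -305, -301, -297, -293, -289, -288, -288, -285, -278, -273, -269, -268, -265]
[-1, 0, 10, 11, 26, 25, 24, 23, 25, 34, 32, 33, 35, 33, 32, 24, 23, 25, 23, 26, 21, 20, 7, 5, 6, 9, 12, 8, 1, 0] [-388, -382, -372, -368, -355, -352, -348, -344, -339, -330, -327, -323, -318, -315, -311, -311, -307, -302, -299, -294, -292, -288, -289, -286, -282, -276, -270, -268, -266, -263]
[0, 10, 11, 609, 19, 20, 19, 19, 20, 26, 25, 23, 24, 25, 22, 16, 17, 17, 14, 15, 15, 13, 4, 6, 13, 9, 10, 2, 1, 0] [-383, -373, -369, -32, -356, -351, -348, -343, -339, -332, -328, -325, -321, -316, -313, -312, -307, -303, -301, -296, -292, -289, -288, -283, -276, -274, -269, -268, -264, -260]
```

Call:
send_rows(
  grip=[1, 1, 1, 1, 1, 1, 1, 1],
  translation=[
    [-0.0015, 0.001, 0],
    [-0.0025, 0.0015, 0],
    [-0.0025, 0.0015, 0.001],
    [-0.0025, 0.0015, 0.002],
    [-0.0025, 0.0015, 0.0025],
    [-0.0025, 0.0015, 0.003],
    [-0.0025, 0.0015, 0.003],
    [-0.0025, 0.0015, 0.003],
  ],
  delta_rot=[
    [0, 0, 0],
    [-0.001, 0, 0.002],
    [-0.002, 0, 0.002],
    [-0.002, 0, 0.002],
    [-0.002, 0, 0.002],
    [-0.002, 0, 0.002],
    [-0.002, 0, 0.002],
    [-0.002, 0, 0.002],
  ],
)

```text
time: 14.87
position: [426.2, -320.7, 26.4]
orientation: [0.713, -0.701, 0.001, -0.0]
ft_force: [-1.2, 0.3, -0.4]
opening: 47.7
```

```bash
python3 -c "
from h import *
go(426,-320,26.3,1)"
```

```text
t [-0.0007, 0.0002, 0.0001] rot [-0.001, -0.001, 0.001] down axis [-0.001  0.001  1.   ] | pos [ 426.2 -320.7   26.4] F [-1.2  0.3 -0.4] open 47.7 t 14.9
```

Call:
send_rows(
  grip=[1, 1, 1, 0.4, 0.3, 0.2, 0, 0],
  translation=[
    [0, 0, 0.0005],
    [0, 0, 0.0007],
    [0, 0, 0.0007],
    [0, 0, 0.0007],
    [0, 0, 0.0007],
    [0, 0, 0.0007],
    [0, 0, 0.0007],
    [0, 0, 0.0007],
  ],
  delta_rot=[
    [0, 0, 0],
    [0, 0, 0],
    [0, 0, 0],
    [0, 0, 0],
    [0, 0, 0],
    [0, 0, 0],
    [0, 0, 0],
    [0, 0, 0],
  ],
)

```text
time: 15.53
position: [426.2, -320.7, 25.5]
orientation: [0.713, -0.701, 0.001, -0.0]
ft_force: [-0.3, -0.0, -0.2]
opening: 71.2
```

Call:
send_rows(
  grip=[0, 0, 0, 0, 0, 0, 0, 0],
  translation=[
    [0, 0, 0],
    [0, 0, 0],
    [0, 0, -0.01],
    [0, 0, -0.03],
    [0, 0, -0.06],
    [0, 0, -0.085],
    [0, 0, -0.1],
    [0, 0, -0.105],
  ],
  delta_rot=[
    [0, 0, 0],
    [0, 0, 0],
    [0, 0, 0],
    [0, 0, 0],
    [0, 0, 0],
    [0, 0, 0],
    [0, 0, 0],
    [0, 0, 0],
  ],
)

```text
time: 16.2
position: [427.7, -321.3, 134.5]
orientation: [0.714, -0.701, 0.004, -0.001]
ft_force: [-0.0, 0.1, 0.4]
opening: 87.3
```

```bash
python3 -c "
from h import *
go(569,48,140,-18.2)
p,d=cams.read_camera('scene');W=cloud('scene',d);z=W[...,2]
b=np.zeros(z.shape,bool);b[228:270,130:205]=1;q=W[b&(z>16)&(z<30)];print('drive',rect(q[:,:2]),np.median(q[:,2]),len(q))
b[:]=0;b[235:305,305:405]=1
for h in(68,46):
  m=b&(abs(z-h)<5);k,l,s,_=cv2.connectedComponentsWithStats(m.astype(np.uint8));q=W[l==1+np.argmax(s[1:,4])];print(h,rect(q[:,:2]))
"
```

```text
t [-0.3666, -0.1482, -0.0059] rot [-0.008, -0.003, 0.336] down axis [-0.004  0.008  1.   ] | pos [ 427.7 -321.3  134.5] F [-0.   0.1  0.4] open 87.3 t 16.2
drive [ 428.  -320.9   70.5   52.   -87.8] 21.55939605808203 527
68 [569.3  48.3  94.1  61.1  70.8]
46 [571.4  50.7 129.7  68.2  70.4]
```

The drive is flat and centred in its tray. Next is the battery.

Call:
send_rows(
  grip=[0, 0, 0, 0, 0, 0, 0, 0],
  translation=[
    [-0.01, -0.004, 0],
    [-0.032, -0.013, 0],
    [-0.06, -0.024, -0.002],
    [-0.09, -0.036, -0.003],
    [-0.12, -0.0485, -0.004],
    [-0.15, -0.061, -0.005],
    [-0.18, -0.073, -0.006],
    [-0.21, -0.085, -0.006],
  ],
  delta_rot=[
    [0, 0, 0.01],
    [0, 0, 0.03],
    [0, 0, 0.055],
    [0, 0, 0.082],
    [0, 0, 0.11],
    [0, 0, 0.138],
    [0, 0, 0.165],
    [0, 0, 0.192],
  ],
)

```text
time: 16.92
position: [506.8, -107.5, 135.6]
orientation: [-0.642, 0.766, -0.0, -0.001]
ft_force: [0.7, -1.3, -0.6]
opening: 87.0
```

```bash
python3 -c "
from h import *
go(568.5,48,140,-18.5)"
```

```text
t [-0.1639, -0.0336, -0.0046] rot [0.0, -0.001, 0.147] down axis [-0.001 -0.     1.   ] | pos [ 506.8 -107.5  135.6] F [ 0.7 -1.3 -0.6] open 87.0 t 16.9
```

Call:
send_rows(
  grip=[0, 0, 0, 0, 0, 0, 0, 0],
  translation=[
    [-0.03, -0.006, -0.001],
    [-0.061, -0.012, -0.002],
    [-0.093, -0.019, -0.003],
    [-0.122, -0.025, -0.004],
    [-0.145, -0.03, -0.004],
    [-0.159, -0.0325, -0.004],
    [-0.164, -0.0335, -0.004],
    [-0.164, -0.0335, -0.004],
  ],
  delta_rot=[
    [0, 0, 0.025],
    [0, 0, 0.055],
    [0, 0, 0.085],
    [0, 0, 0.11],
    [0, 0, 0.13],
    [0, 0, 0.143],
    [0, 0, 0.147],
    [0, 0, 0.147],
  ],
)

```text
time: 17.58
position: [568.2, 47.5, 139.2]
orientation: [-0.586, 0.811, -0.001, -0.001]
ft_force: [0.4, -0.6, 1.2]
opening: 86.6
```

```bash
python3 -c "
from h import *
go(568.5,48,68,-18.5)"
```

```text
t [-0.0007, -0.0001, 0.0712] rot [0.0, -0.002, 0.003] down axis [-0.002 -0.     1.   ] | pos [568.2  47.5 139.2] F [ 0.4 -0.6  1.2] open 86.6 t 17.6
```

Call:
send_rows(
  grip=[0, 0, 0, 0, 0, 0, 0, 0],
  translation=[
    [-0.0005, 0, 0.01],
    [-0.0005, 0, 0.028],
    [-0.0005, 0, 0.045],
    [-0.0005, 0, 0.058],
    [-0.0005, 0, 0.066],
    [-0.0005, 0, 0.07],
    [-0.0005, 0, 0.071],
    [-0.0005, 0, 0.071],
  ],
  delta_rot=[
    [0, 0, 0.002],
    [0, 0, 0.002],
    [0, 0, 0.002],
    [0, 0, 0.002],
    [0, 0, 0.002],
    [0, 0, 0.002],
    [0, 0, 0.002],
    [0, 0, 0.002],
  ],
)

```text
time: 18.25
position: [569.0, 46.7, 69.5]
orientation: [-0.584, 0.812, -0.001, 0.0]
ft_force: [0.1, -0.2, 0.2]
opening: 87.0
```

```bash
python3 -c "
from h import *
go(568.5,48,68,-18.5)"
```

```text
t [-0.0011, 0.0009, 0.0015] rot [-0.002, -0.001, -0.001] down axis [-0.001  0.002  1.   ] | pos [569.   46.7  69.5] F [ 0.1 -0.2  0.2] open 87.0 t 18.2
```

Call:
send_rows(
  grip=[0.15, 0.25, 0.33, 1, 1, 1, 1, 1],
  translation=[
    [-0.001, 0.001, 0.0015],
    [-0.001, 0.001, 0.0015],
    [-0.001, 0.001, 0.0015],
    [-0.001, 0.001, 0.0015],
    [-0.001, 0.001, 0.0015],
    [-0.001, 0.001, 0.0015],
    [-0.001, 0.001, 0.0015],
    [-0.001, 0.001, 0.0015],
  ],
  delta_rot=[
    [-0.001, 0, 0],
    [-0.001, 0, 0],
    [-0.001, 0, 0],
    [-0.001, 0, 0],
    [-0.001, 0, 0],
    [-0.001, 0, 0],
    [-0.001, 0, 0],
    [-0.001, 0, 0],
  ],
  grip_force=35,
)

```text
time: 18.92
position: [568.3, 48.4, 68.2]
orientation: [-0.584, 0.812, -0.001, 0.0]
ft_force: [-0.0, 1.1, 1.0]
opening: 57.5
```

Call:
send_rows(
  grip=[1, 1, 1, 1, 1, 1, 1, 1],
  translation=[
    [0, 0, 0],
    [0, 0, 0],
    [0, 0, -0.005],
    [0, 0, -0.015],
    [0, 0, -0.03],
    [0, 0, -0.045],
    [0, 0, -0.055],
    [0, 0, -0.06],
  ],
  delta_rot=[
    [0, 0, 0],
    [0, 0, 0],
    [0, 0, 0],
    [0, 0, 0],
    [0, 0, 0],
    [0, 0, 0],
    [0, 0, 0],
    [0, 0, 0],
  ],
)

```text
time: 19.58
position: [569.0, 48.6, 129.9]
orientation: [-0.584, 0.812, -0.001, 0.001]
ft_force: [0.2, 0.2, -2.5]
opening: 57.6
```

```bash
python3 -c "
from h import *
go(622.5,321.5,130,-3.8)
print(np.round(r.observe()['joint_positions'],2))
p,d=cams.read_camera('scene');W=cloud('scene',d)
hsv=cv2.cvtColor(p,cv2.COLOR_BGR2HSV)
for nm,(u,v) in dict(batt=(510,301),bank=(468,237)).items():
  m=np.zeros((480,640),np.uint8);s=np.s_[v-25:v+25,u-58:u+58];z=W[...,2]
  k=(z[s]>7.5)&(z[s]<13);q=W[s][k];print(nm,'rim outer',rect(q[:,:2]),len(q))
"
```

```text
t [-0.2758, 0.0359, 0.0001] rot [-0.003, 0.001, -0.257] down axis [0.001 0.003 1.   ] | pos [569.   48.6 129.9] F [ 0.2  0.2 -2.5] open 57.6 t 19.6
[ 0.37  0.39 -0.27  0.   -0.9  -0.69]
batt rim outer [622.7 319.5 131.8  98.5  86.1] 1085
bank rim outer [426.6 306.9 168.  108.7 -88. ] 868
```

Call:
send_rows(
  grip=[1, 1, 1, 1, 1, 1, 1, 1],
  translation=[
    [-0.008, 0.001, 0],
    [-0.025, 0.003, 0],
    [-0.048, 0.006, 0],
    [-0.074, 0.0095, 0],
    [-0.1, 0.013, 0],
    [-0.126, 0.0165, 0],
    [-0.152, 0.02, 0],
    [-0.178, 0.023, 0],
  ],
  delta_rot=[
    [0, 0, -0.008],
    [0, 0, -0.023],
    [0, 0, -0.045],
    [0, 0, -0.07],
    [0, 0, -0.093],
    [0, 0, -0.117],
    [0, 0, -0.14],
    [0, 0, -0.165],
  ],
)

```text
time: 20.3
position: [602.2, 226.0, 126.3]
orientation: [-0.65, 0.76, -0.0, -0.001]
ft_force: [1.0, -0.6, -1.5]
opening: 57.7
```

```bash
python3 -c "
from h import *
go(622.5,320.5,75,-3.8)"
```

```text
t [-0.0966, -0.0054, 0.051] rot [0.002, -0.002, -0.09] down axis [-0.002 -0.002  1.   ] | pos [602.2 226.  126.3] F [ 1.  -0.6 -1.5] open 57.7 t 20.3
```

Call:
send_rows(
  grip=[1, 1, 1, 1, 1, 1, 1, 1],
  translation=[
    [-0.022, -0.001, 0.003],
    [-0.043, -0.002, 0.01],
    [-0.062, -0.0035, 0.02],
    [-0.078, -0.0045, 0.032],
    [-0.089, -0.005, 0.042],
    [-0.095, -0.0054, 0.049],
    [-0.0965, -0.0054, 0.051],
    [-0.0965, -0.0054, 0.051],
  ],
  delta_rot=[
    [0, 0, -0.02],
    [0, 0, -0.04],
    [0, 0, -0.06],
    [0.001, 0, -0.075],
    [0.001, -0.001, -0.085],
    [0.001, -0.001, -0.09],
    [0.001, -0.001, -0.09],
    [0.001, -0.001, -0.09],
  ],
)

```text
time: 20.97
position: [622.8, 318.5, 75.3]
orientation: [-0.683, 0.731, -0.0, -0.001]
ft_force: [0.1, 0.6, -1.7]
opening: 57.5
```

```bash
python3 -c "
from h import *
go(622.5,320.5,36,-3.8)"
```

```text
t [-0.002, 0.0004, 0.0393] rot [0.001, -0.002, -0.002] down axis [-0.002 -0.001  1.   ] | pos [622.8 318.5  75.3] F [ 0.1  0.6 -1.7] open 57.5 t 21.0
```

Call:
send_rows(
  grip=[1, 1, 1, 1, 1, 1, 1, 1],
  translation=[
    [-0.002, 0, 0.006],
    [-0.002, 0, 0.016],
    [-0.002, 0, 0.025],
    [-0.002, 0, 0.032],
    [-0.002, 0, 0.037],
    [-0.002, 0, 0.039],
    [-0.002, 0, 0.039],
    [-0.002, 0, 0.039],
  ],
  delta_rot=[
    [0, 0, -0.002],
    [0, -0.001, -0.002],
    [0, -0.001, -0.002],
    [0, -0.001, -0.002],
    [0, -0.001, -0.002],
    [0, -0.001, -0.002],
    [0, -0.001, -0.002],
    [0, -0.001, -0.002],
  ],
)

```text
time: 21.63
position: [623.9, 320.9, 37.8]
orientation: [-0.683, 0.73, -0.0, 0.001]
ft_force: [-0.1, -0.1, -1.2]
opening: 57.7
```

```bash
python3 -c "
from h import *
go(622.5,320.5,27.2,-3.8)
p,d=cams.read_camera('scene');W=cloud('scene',d);z=W[...,2]
s=np.s_[270:330,455:565]
q=W[s][(z[s]>31)&(z[s]<42)&(W[s][...,1]>255)&(W[s][...,1]<385)];print('batt',rect(q[:,:2]),np.median(q[:,2]),q[:,1].min(),q[:,1].max())
cv2.imwrite('pics/s6.png',cv2.resize(p[235:335,440:580],None,fx=4,fy=4))"
```

```text
t [0.0005, 0.0013, 0.0106] rot [-0.002, 0.001, 0.0] down axis [0.001 0.002 1.   ] | pos [623.9 320.9  37.8] F [-0.1 -0.1 -1.2] open 57.7 t 21.6
batt [625.8 314.4  93.2  79.3 -79.6] 37.097910688463685 270.98737881938825 366.61361724980196
```

View pics/s6.png

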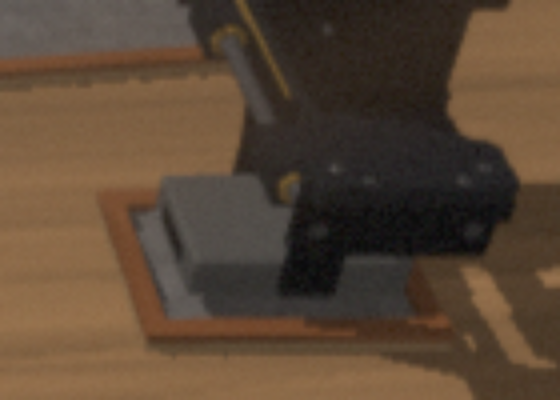

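The battery hangs over the recess from about (165,190) to (410,270). Its measured y centre is about 319 against 319.5 for the rim, so it's good to lower.

Call:
send_rows(
  grip=[1, 1, 1, 1, 1, 1, 1, 1],
  translation=[
    [0, 0.001, 0.002],
    [0, 0.0013, 0.005],
    [0, 0.0013, 0.0075],
    [0, 0.0013, 0.009],
    [0, 0.0013, 0.01],
    [0, 0.0013, 0.0103],
    [0, 0.0013, 0.0103],
    [0, 0.0013, 0.0103],
  ],
  delta_rot=[
    [0, 0, 0],
    [-0.001, 0, 0],
    [-0.001, 0, 0],
    [-0.001, 0, 0],
    [-0.001, 0, 0],
    [-0.001, 0, 0],
    [-0.001, 0, 0],
    [-0.001, 0, 0],
  ],
)

```text
time: 22.35
position: [622.4, 321.0, 27.5]
orientation: [-0.683, 0.73, 0.0, 0.001]
ft_force: [0.7, -0.4, -2.5]
opening: 57.7
```

```bash
python3 -c "
from h import *
go(622.5,320.5,27.2,-3.8)"
```

```text
t [0.0005, -0.0001, 0.0003] rot [-0.001, 0.001, 0.0] down axis [0.001 0.001 1.   ] | pos [622.4 321.   27.5] F [ 0.7 -0.4 -2.5] open 57.7 t 22.4
```

Call:
send_rows(
  grip=[1, 1, 1, 1, 0.3, 0.2, 0, 0],
  translation=[
    [0, 0, 0.0004],
    [0, 0, 0.0008],
    [0, 0, 0.001],
    [0, 0, 0.001],
    [0, 0, 0.001],
    [0, 0, 0.001],
    [0, 0, 0.001],
    [0, 0, 0.001],
  ],
  delta_rot=[
    [0, 0, 0],
    [0, 0, 0],
    [0, 0, 0],
    [0, 0, 0],
    [0, 0, 0],
    [0, 0, 0],
    [0, 0, 0],
    [0, 0, 0],
  ],
)

```text
time: 23.02
position: [622.5, 321.1, 26.4]
orientation: [-0.683, 0.73, 0.0, 0.001]
ft_force: [-0.2, -0.5, 0.1]
opening: 73.7
```

Call:
send_rows(
  grip=[0, 0, 0, 0, 0, 0, 0, 0],
  translation=[
    [0, 0, 0],
    [0, 0, 0],
    [0, 0, -0.01],
    [0, 0, -0.03],
    [0, 0, -0.055],
    [0, 0, -0.075],
    [0, 0, -0.088],
    [0, 0, -0.09],
  ],
  delta_rot=[
    [0, 0, 0],
    [0, 0, 0],
    [0, 0, 0],
    [0, 0, 0],
    [0, 0, 0],
    [0, 0, 0],
    [0, 0, 0],
    [0, 0, 0],
  ],
)

```text
time: 23.68
position: [624.1, 322.0, 121.2]
orientation: [-0.684, 0.73, -0.001, 0.004]
ft_force: [0.6, 0.2, 0.8]
opening: 87.3
```

```bash
python3 -c "
from h import *
go(570,50.5,115,-19.2)
p,d=cams.read_camera('scene');W=cloud('scene',d);z=W[...,2]
b=np.zeros(z.shape,bool);b[270:330,455:565]=1;m=b&(z>20)&(z<34)&(abs(W[...,1]-320)<70);q=W[m];print('batt',rect(q[:,:2]),np.median(q[:,2]),len(q))
b[:]=0;b[235:305,305:405]=1
for h in(46,):
  m=b&(abs(z-h)<5);k,l,s,_=cv2.connectedComponentsWithStats(m.astype(np.uint8));q=W[l==1+np.argmax(s[1:,4])];print(h,rect(q[:,:2]))
p,d=cams.read_camera('top');W=cloud('top',d);z=W[...,2]
b[:]=0;b[165:240,245:335]=1
for h in(46,):
  m=b&(abs(z-h)<5);k,l,s,_=cv2.connectedComponentsWithStats(m.astype(np.uint8));q=W[l==1+np.argmax(s[1:,4])];print(h,rect(q[:,:2]))
"
```

```text
t [0.2745, 0.0363, 0.0044] rot [-0.006, 0.006, 0.27] down axis [0.006 0.007 1.   ] | pos [624.1 322.  121.2] F [0.6 0.2 0.8] open 87.3 t 23.7
batt [624.5 320.   94.3  58.9  86.2] 26.730154498378056 1333
46 [571.3  50.8 129.8  69.1  70.4]
46 [569.2  50.8 129.9  66.5  70.4]
```

The battery is flat and centred. Last is the bank.

Call:
send_rows(
  grip=[0, 0, 0, 0, 0, 0, 0, 0],
  translation=[
    [0.01, 0.001, 0],
    [0.032, 0.004, 0],
    [0.06, 0.008, 0],
    [0.09, 0.012, 0],
    [0.12, 0.016, 0],
    [0.15, 0.02, 0],
    [0.18, 0.024, 0],
    [0.21, 0.028, 0],
  ],
  delta_rot=[
    [0, 0, 0.01],
    [0, 0, 0.03],
    [0, 0, 0.06],
    [0, 0, 0.09],
    [0, 0, 0.12],
    [0, 0, 0.15],
    [0, 0, 0.18],
    [0, 0, 0.21],
  ],
)

```text
time: 24.45
position: [578.7, 110.8, 114.6]
orientation: [-0.602, 0.798, 0.001, -0.001]
ft_force: [0.3, -0.0, 0.6]
opening: 87.1
```

```bash
python3 -c "
from h import *
go(570,50.7,115,-19.6)"
```

```text
t [0.0602, -0.0081, -0.0003] rot [0.002, -0.001, 0.064] down axis [-0.001 -0.002  1.   ] | pos [578.7 110.8 114.6] F [ 0.3 -0.   0.6] open 87.1 t 24.4
```

Call:
send_rows(
  grip=[0, 0, 0, 0, 0, 0, 0],
  translation=[
    [0.025, -0.003, 0],
    [0.043, -0.006, 0],
    [0.055, -0.0075, 0],
    [0.06, -0.008, 0],
    [0.06, -0.008, 0],
    [0.06, -0.008, 0],
    [0.06, -0.008, 0],
  ],
  delta_rot=[
    [0, 0, 0.025],
    [0, 0, 0.045],
    [0, 0, 0.06],
    [0, 0, 0.064],
    [0, 0, 0.064],
    [0, 0, 0.064],
    [0, 0, 0.064],
  ],
)

```text
time: 25.03
position: [572.1, 54.1, 115.9]
orientation: [-0.578, 0.816, 0.0, 0.001]
ft_force: [0.7, 0.3, 0.5]
opening: 86.9
```

```bash
python3 -c "
from h import *
go(570,50.7,42,-19.6)"
```

```text
t [0.004, 0.0009, 0.0739] rot [-0.0, 0.001, 0.003] down axis [0.001 0.    1.   ] | pos [572.1  54.1 115.9] F [0.7 0.3 0.5] open 86.9 t 25.0
```

Call:
send_rows(
  grip=[0, 0, 0, 0, 0, 0, 0, 0],
  translation=[
    [0.004, 0.001, 0.008],
    [0.004, 0.001, 0.024],
    [0.004, 0.001, 0.042],
    [0.004, 0.001, 0.057],
    [0.004, 0.001, 0.067],
    [0.004, 0.001, 0.072],
    [0.004, 0.001, 0.0735],
    [0.004, 0.001, 0.0735],
  ],
  delta_rot=[
    [0, 0, 0.003],
    [0, 0, 0.003],
    [0, 0, 0.003],
    [0, 0, 0.003],
    [0, 0, 0.003],
    [0, 0, 0.003],
    [0, 0, 0.003],
    [0, 0, 0.003],
  ],
)

```text
time: 25.7
position: [569.8, 50.1, 42.5]
orientation: [-0.576, 0.817, 0.0, 0.0]
ft_force: [0.6, -0.9, -0.5]
opening: 86.7
```

```bash
python3 -c "
from h import *
go(570,50.7,42,-19.6)"
```

```text
t [-0.0006, -0.0, 0.0005] rot [-0.0, 0.001, -0.0] down axis [0.001 0.    1.   ] | pos [569.8  50.1  42.5] F [ 0.6 -0.9 -0.5] open 86.7 t 25.7
```

Call:
send_rows(
  grip=[0.1, 0.18, 0.25, 1, 1, 1, 1, 1],
  translation=[
    [-0.0005, 0, 0.0005],
    [-0.0005, 0, 0.0005],
    [-0.0005, 0, 0.0005],
    [-0.0005, 0, 0.0005],
    [-0.0005, 0, 0.0005],
    [-0.0005, 0, 0.0005],
    [-0.0005, 0, 0.0005],
    [-0.0005, 0, 0.0005],
  ],
  delta_rot=[
    [0, 0, 0],
    [0, 0, 0],
    [0, 0, 0],
    [0, 0, 0],
    [0, 0, 0],
    [0, 0, 0],
    [0, 0, 0],
    [0, 0, 0],
  ],
  grip_force=40,
)

```text
time: 26.37
position: [570.0, 50.5, 42.7]
orientation: [-0.576, 0.817, 0.0, 0.001]
ft_force: [-1.0, 0.8, 4.6]
opening: 65.5
```

Call:
send_rows(
  grip=[1, 1, 1, 1, 1, 1, 1, 1],
  translation=[
    [0, 0, 0],
    [0, 0, 0],
    [0, 0, -0.005],
    [0, 0, -0.015],
    [0, 0, -0.03],
    [0, 0, -0.047],
    [0, 0, -0.058],
    [0, 0, -0.063],
  ],
  delta_rot=[
    [0, 0, 0],
    [0, 0, 0],
    [0, 0, 0],
    [0, 0, 0],
    [0, 0, 0],
    [0, 0, 0],
    [0, 0, 0],
    [0, 0, 0],
  ],
)

```text
time: 27.03
position: [570.6, 50.5, 107.0]
orientation: [-0.576, 0.817, -0.0, 0.002]
ft_force: [0.3, -0.2, -2.9]
opening: 65.3
```

```bash
python3 -c "
from h import *
go(425.5,308,105,2.2)
print(np.round(r.observe()['joint_positions'],2))"
```

```text
t [-0.1937, 0.2232, 0.002] rot [-0.003, 0.003, -0.381] down axis [0.003 0.003 1.   ] | pos [570.6  50.5 107. ] F [ 0.3 -0.2 -2.9] open 65.3 t 27.0
[ 0.37  0.42 -0.29 -0.   -0.85 -0.71]
```

Call:
send_rows(
  grip=[1, 1, 1, 1, 1, 1, 1, 1],
  translation=[
    [-0.006, 0.007, 0],
    [-0.018, 0.021, 0],
    [-0.034, 0.039, 0],
    [-0.051, 0.059, 0],
    [-0.069, 0.08, 0],
    [-0.087, 0.1, 0],
    [-0.105, 0.121, 0],
    [-0.122, 0.141, 0],
  ],
  delta_rot=[
    [0, 0, -0.012],
    [0, 0, -0.035],
    [0, 0, -0.067],
    [0, 0, -0.1],
    [0, 0, -0.136],
    [0, 0, -0.17],
    [0, 0, -0.205],
    [0, 0, -0.24],
  ],
)

```text
time: 27.7
position: [476.1, 213.7, 104.2]
orientation: [-0.671, 0.742, 0.0, -0.0]
ft_force: [0.1, 0.1, -2.8]
opening: 65.8
```

```bash
python3 -c "
from h import *
go(425.5,308,80,2.2)"
```

```text
t [-0.0888, 0.0598, 0.0243] rot [0.001, -0.0, -0.139] down axis [-0.    -0.001  1.   ] | pos [476.1 213.7 104.2] F [ 0.1  0.1 -2.8] open 65.8 t 27.7
```

Call:
send_rows(
  grip=[1, 1, 1, 1, 1, 1, 1, 1],
  translation=[
    [-0.018, 0.012, 0.002],
    [-0.037, 0.025, 0.006],
    [-0.055, 0.037, 0.012],
    [-0.07, 0.047, 0.018],
    [-0.081, 0.0545, 0.022],
    [-0.087, 0.0585, 0.024],
    [-0.0888, 0.0598, 0.024],
    [-0.0888, 0.0598, 0.024],
  ],
  delta_rot=[
    [0, 0, -0.03],
    [0, 0, -0.06],
    [0, 0, -0.09],
    [0, 0, -0.115],
    [0, 0, -0.13],
    [0, 0, -0.137],
    [0, 0, -0.139],
    [0, 0, -0.139],
  ],
)

```text
time: 28.37
position: [427.4, 307.2, 81.1]
orientation: [0.72, -0.694, -0.0, -0.0]
ft_force: [-0.1, 0.1, -2.5]
opening: 66.0
```

```bash
python3 -c "
from h import *
go(425.5,308,38,2.2)"
```

```text
t [-0.0009, 0.0019, 0.0431] rot [-0.0, 0.0, -0.002] down axis [0. 0. 1.] | pos [427.4 307.2  81.1] F [-0.1  0.1 -2.5] open 66.0 t 28.4
```

Call:
send_rows(
  grip=[1, 1, 1, 1, 1, 1, 1, 1],
  translation=[
    [-0.001, 0.002, 0.006],
    [-0.001, 0.002, 0.017],
    [-0.001, 0.002, 0.027],
    [-0.001, 0.002, 0.035],
    [-0.001, 0.002, 0.04],
    [-0.001, 0.002, 0.043],
    [-0.001, 0.002, 0.043],
    [-0.001, 0.002, 0.043],
  ],
  delta_rot=[
    [0, 0, -0.002],
    [0, 0, -0.002],
    [0, 0, -0.002],
    [0, 0, -0.002],
    [0, 0, -0.002],
    [0, 0, -0.002],
    [0, 0, -0.002],
    [0, 0, -0.002],
  ],
)

```text
time: 29.03
position: [425.9, 308.2, 38.3]
orientation: [0.72, -0.694, -0.0, -0.001]
ft_force: [0.2, 0.4, -2.8]
opening: 65.5
```

```bash
python3 -c "
from h import *
go(425.5,308,27.5,2.2)
p,d=cams.read_camera('scene');W=cloud('scene',d);z=W[...,2]
s=np.s_[205:260,415:520];Q=W[s].reshape(-1,3)
for a,b in((35,46),(8,12.5)):
  q=Q[(Q[:,2]>a)&(Q[:,2]<b)&(abs(Q[:,1]-308)<95)];print(a,rect(q[:,:2]),np.median(q[:,2]),q[:,1].min(),q[:,1].max())
cv2.imwrite('pics/s7.png',cv2.resize(p[180:270,400:530],None,fx=5,fy=5))"
```

```text
t [0.0002, 0.0004, 0.0108] rot [-0.001, 0.001, -0.0] down axis [0.001 0.001 1.   ] | pos [425.9 308.2  38.3] F [ 0.2  0.4 -2.8] open 65.5 t 29.0
35 [429.5 306.9 128.8  84.5 -86.4] 41.448919224736414 241.14811033358703 372.6417484849722
8 [426.5 307.1 167.4 106.1 -87.9] 9.91449420642573 222.10542743035174 392.1596860405972
```

View pics/s7.png

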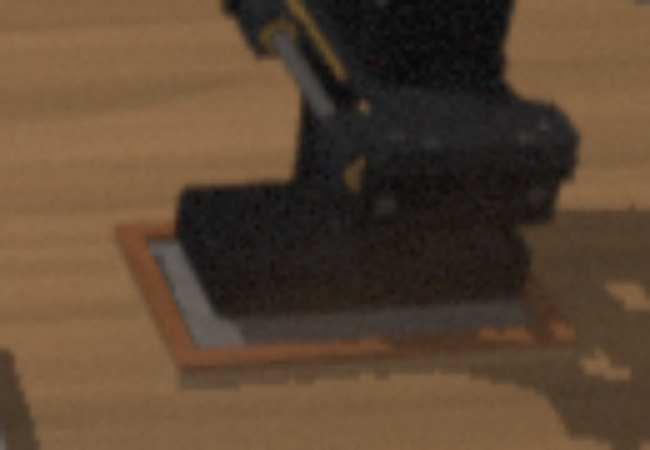

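The bank is over the recess, from (180,190) to (530,300). Its y centre is 306.9 against 307.1 for the tray. Lowering.

Call:
send_rows(
  grip=[1, 1, 1, 1, 1, 1, 1, 1],
  translation=[
    [0, 0.0004, 0.002],
    [0, 0.0004, 0.005],
    [0, 0.0004, 0.0075],
    [0, 0.0004, 0.0092],
    [0, 0.0004, 0.0102],
    [0, 0.0004, 0.0105],
    [0, 0.0004, 0.0105],
    [0, 0.0004, 0.0105],
  ],
  delta_rot=[
    [0, 0, 0],
    [0, 0, 0],
    [0, 0, 0],
    [0, 0, 0],
    [0, 0, 0],
    [0, 0, 0],
    [0, 0, 0],
    [0, 0, 0],
  ],
)

```text
time: 29.75
position: [425.4, 308.2, 27.8]
orientation: [0.72, -0.694, -0.0, -0.001]
ft_force: [0.8, -0.7, -3.0]
opening: 65.8
```

```bash
python3 -c "
from h import *
go(425.5,308,27.3,2.2)"
```

```text
t [0.0002, -0.0001, 0.0005] rot [-0.001, 0.001, -0.0] down axis [0.001 0.001 1.   ] | pos [425.4 308.2  27.8] F [ 0.8 -0.7 -3. ] open 65.8 t 29.8
```

Call:
send_rows(
  grip=[1, 1, 1, 1, 1],
  translation=[
    [0, 0, 0.0004],
    [0, 0, 0.0008],
    [0, 0, 0.001],
    [0, 0, 0.001],
    [0, 0, 0.001],
  ],
  delta_rot=[
    [0, 0, 0],
    [0, 0, 0],
    [0, 0, 0],
    [0, 0, 0],
    [0, 0, 0],
  ],
)

```text
time: 30.17
position: [425.4, 308.3, 27.6]
orientation: [0.72, -0.693, -0.0, -0.001]
ft_force: [-2.6, -0.9, 4.9]
opening: 65.7
```

Call:
send_rows(
  grip=[0.23, 0.15, 0.1, 0, 0, 0, 0, 0],
  translation=[
    [0, 0, 0],
    [0, 0, 0],
    [0, 0, 0],
    [0, 0, 0],
    [0, 0, 0],
    [0, 0, 0],
    [0, 0, 0],
    [0, 0, 0],
  ],
  delta_rot=[
    [0, 0, 0],
    [0, 0, 0],
    [0, 0, 0],
    [0, 0, 0],
    [0, 0, 0],
    [0, 0, 0],
    [0, 0, 0],
    [0, 0, 0],
  ],
)

```text
time: 30.83
position: [425.3, 308.1, 26.8]
orientation: [0.72, -0.694, -0.0, -0.001]
ft_force: [0.8, -0.1, 0.1]
opening: 86.9
```

Call:
send_rows(
  grip=[0, 0, 0, 0, 0, 0, 0, 0],
  translation=[
    [0, 0, -0.008],
    [0, 0, -0.025],
    [0, 0, -0.05],
    [0, 0, -0.08],
    [0, 0, -0.105],
    [0, 0, -0.12],
    [0, 0, -0.12],
    [0, 0, -0.12],
  ],
  delta_rot=[
    [0, 0, 0],
    [0, 0, 0],
    [0, 0, 0],
    [0, 0, 0],
    [0, 0, 0],
    [0, 0, 0],
    [0, 0, 0],
    [0, 0, 0],
  ],
)

```text
time: 31.5
position: [425.3, 308.3, 148.1]
orientation: [0.72, -0.694, -0.0, -0.002]
ft_force: [-0.8, 0.0, -0.3]
opening: 87.5
```

```bash
python3 -c "
from h import *
go(425.5,308,150,2.2)
p,d=cams.read_camera('scene');W=cloud('scene',d);z=W[...,2]
for nm,(r0,r1,c0,c1),lo,hi in(('bank',(205,260,415,520),22,38),('batt',(270,330,455,565),20,34),('drive',(228,270,130,205),16,30),('compass',(285,335,120,185),15,30)):
  Q=W[r0:r1,c0:c1].reshape(-1,3);q=Q[(Q[:,2]>lo)&(Q[:,2]<hi)];
  C=np.c_[q[:,:2]-q[:,:2].mean(0),np.ones(len(q))];m=abs(q[:,2]-np.median(q[:,2]))<4;print(nm,rect(q[:,:2]),np.round(np.median(q[:,2]),1),'slope',np.round(np.linalg.lstsq(C[m],q[m,2],rcond=None)[0][:2],3))
cv2.imwrite('pics/s8.png',p)"
```

```text
t [0.0003, -0.0002, -0.0019] rot [-0.002, 0.003, -0.001] down axis [0.003 0.002 1.   ] | pos [425.3 308.3 148.1] F [-0.8  0.  -0.3] open 87.5 t 31.5
bank [427.2 307.1 130.6  70.3 -88. ] 30.8 slope [-0.016 -0.001]
batt [625.1 320.3  96.2  59.5  84.6] 26.7 slope [-0.013  0.003]
drive [ 428.8 -320.5   69.6   53.3  -89.6] 21.6 slope [-0.02  -0.005]
compass [ 617.2 -313.6   39.8   39.2   29.8] 21.7 slope [-0.023 -0.016]
```

View pics/s8.png

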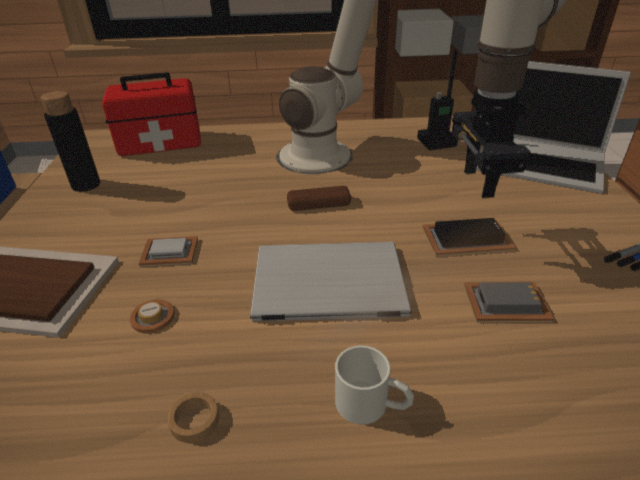

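The laptop lid is clear. All four things lie in their trays: compass (152,312), drive (170,248), battery (508,297) and bank (470,233). The gripper is open and clear of everything.

```bash
python3 -c "
from cell import r
print(r.job_done())"
```

```text
the job is handed in; nothing more can be done
None
```

The laptop lid is clear. I moved the compass, drive, battery pack and power bank in that order, lowered each into its own tray, and let go of all of them. The job was handed in at about 31.5 s.

- **Heights:** the last depth check had every top within 1 mm of its expected height: compass 21.7 (21 expected), drive 21.6 (21), battery 26.7 (27) and bank 30.8 (31) mm.
- **Centring:** each was within about 2 mm of its tray's centre, and the three blocks lay lengthwise.
- **Gripper:** at the end it was open and about 120 mm above the bank tray, touching nothing.
- **Disagreements:** the two cameras differed by about 2 mm in x, within their stated calibration. The tops showed a slope of about 0.01–0.02, in the same direction for all four; I took this as a depth-calibration effect, not real tilt.
- **Forces:** the highest wrist force I saw in the readings was about 6 N, when the bank touched down.

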